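# Scoop the truffle into the scale pan, unlock the pan and lift it off level

## Robot

A 6-joint arm with a two-finger parallel gripper is mounted at the origin on a cart in front of the work surface, level with it; the furniture and walls round the work are solid. World frame = base frame: x ahead of the robot, y to its left, z up, the work surface at z = 0. Lengths are in m, angles in degrees, forces in N, time in s.
With the tool pointing down it reaches from about 0.375 to 0.9 m from the base axis. Payload 3.1 kg.
Tool frame: the origin (TCP) lies on the centre line of the jaws, within the pads' length; the fingertips stand 8 mm ahead of it and the grasp point (between the pads) lies 11 mm behind it (bot.tip_extent is the distance from the TCP to the fingertips, in m); z points along the fingers, y is the line along which they close (so a half turn about z gives the same grasp; the last joint's range is limited). The gripper opens to 87 mm and grips with 3 to 60 N. Pads are 19 mm wide; open, the fingers measure 117 mm over their backs; the gripper's body (75 mm by 190 mm) begins 51 mm behind the grasp point.
Start: joints at [-80.816, 30.224, 82.088, -0, 67.689, -10.227], TCP at [0.208, -0.589, 0.231] pointing down, gripper open.
Joint ranges: [-176.69, 176.69], [-43.24, 126.21], [12.49, 139.97], [-82, 262], [0, 151.66], [-163.58, 163.58]. Speed limits (degrees/s): [159.86, 159.86, 180, 180, 180, 180].

## Interface

Orientations are given as a 3x3 rotation matrix whose columns are the frame's x, y, z axes.
In Python, from rig import bot, vision, workorder gives the robot as it stands.
- The arm moves only by the shell command python3 -m handwheel 'ROWS'. ROWS is JSON, a list of rows, each an object with "delta_rot": the turn, a rotation vector about the tool's x, y, z in rad, a list of three; "xyz": the shift along the tool's x, y, z in mm, a list of three; "hand": the closure, from -1 (fully open) to 1 (shut). A call has exactly 5 rows; each row is the pose to reach, as a shift and turn from the pose commanded when the call began, along the tool's axes at that moment; what a row does not reach only later rows make up. A row lasts 1/8 s, in which the tool goes at most 62.5 mm and 10.7 degrees, less where a joint would pass 70% of its speed; a pose out of reach is approached as far as the arm can. A call with a gripper value outside its range is refused whole. The fingers move at their own pace and stop on an object; the grip force is fixed at half the most. Time passes only in rows, so rows that repeat a pose let the fingers close, or fill a call up. It gives the time, the measured TCP pose, the force, the opening and the grip force at its end, in the units of the state.
- bot.read_state(): the state, without advancing time (a new reading comes with each control period).
- vision.capture(name): name is "side" or "top"; returns the picture (384x512x3 uint8, red, green, blue); there is no depth.
- vision.camera_model(name): a dict with "camera_matrix" (3x3 intrinsics, pixels), "dist_coeffs" ([k1, k2, p1, p2, k3] as OpenCV has them; the pictures are not rectified), "camera_from_world" (4x4, takes a point from world to camera coordinates). Camera axes: x right, y up, looking along -z (the intrinsics and any distortion apply to the point x, -y, -z); pixel columns grow to the right and rows downward; lengths in m; the calibration is good to about 2 mm. A picture is of the moment at which its call begins. camera_model takes no time and is no camera call.
- workorder.hand_in(): hands the job in; it is judged then, once.
The state is a dict: "time_s": time; "joint_positions": joint angles; "qvel": joint speeds; "tau": joint torques, N m; "position": TCP position; "tcp_rot": TCP orientation; "force": force on the tool from outside, world axes, zero at the start; "moment": the same for the moment, N m; "opening": opening from 0.0 (shut) to 1.0 (fully open); "grasp_force": force on a finger pad.
Only numpy, scipy, OpenCV 4.12 (cv2) and the standard library are available. Lean on these libraries where they do the work, as an engineer would, in place of code of your own. Each camera call takes 0.05 s, during which the arm holds its last target. There are 200 camera calls.

## Task

Use the small steel scoop to lift the black truffle out of the blue dish, never touching it with the gripper, and tip it gently into the pan while the pan is still locked on the kitchen scale, then set the scoop down upright on the worktop. Now take the pan by the black grip of its bow handle, give it a quarter turn on the scale, either way round, to free it from its two keepers, and lift it straight up with the truffle lying in the middle. Finish while still holding the pan, still and level, about 10 cm above the scale and still at its quarter turn: do not put it down or let go, and leave the mug, lemon, timer and garlic where they stand.

Things in the scene. Friction and masses are not known exactly. Their poses are not given: they have to be found in the camera images.
- scale: White kitchen scale, immovable; housing 176 (its x) x 186 x 30 mm; origin at the centre of its underside, z up; the front with the dark display looks along its -x, to the robot within 0.25 rad. Scale and dish stand left and right of the scoop, either way round.
- platform (a point): Centre of the scale's round steel platform (146 mm across), 39 mm above the worktop, axes as the scale's. Two dark keepers on its edge lie along +y and -y, each spanning 36 degrees to either side: they overhang it from 50 to 70 mm off the axis, with a 7.7 mm high slot underneath, and rise 12 mm above it.
- pan: Loose dished steel pan, about 0.26 kg, locked on the platform; origin under its foot's centre, z up. Foot: disc of 45 mm radius, 5 mm thick, with two tabs along pan +y and -y out to 61 mm, each spanning 25 degrees to either side. At first they sit in the keepers' slots (pan y along scale y within 0.1 rad); turned 65 to 115 degrees either way they are clear and the pan lifts off. No end stop.
- pan_grip (a point): Centre of the black grip on top of the pan's fixed bow handle, 105 mm above the pan's origin on its axis, axes as the pan's. The grip is 14 mm wide along pan x (close the fingers on that), 70 mm long along pan y, 18 mm high. The bow stands in the pan's y-z plane, on the rim at y = +84 and -84 mm.
- pan_floor (a point): Centre of the pan's inner floor, 16 mm above the pan's origin, axes as the pan's. The floor is flat to about 12 mm radius, then a 16 degree cone rises to the rim (84 mm radius, 40 mm above the pan's origin): a ball tipped in anywhere rolls to the middle.
- dish: Heavy blue stoneware dish, open at the top, immovable; origin at the centre of its underside, z up, x away from the robot within 0.25 rad. Inner floor 190 (x) x 124 mm (y), 6 mm above the origin; sides 6 mm thick, leaning outward by 22 degrees, rising to 36 mm; about 227 x 161 mm outside at the rim.
- truffle: Black truffle, a firm ball of 32 mm diameter, about 30 g, that rolls; origin at its centre (its axes turn as it rolls). It starts on the dish's floor, at dish x = 0 to 60 mm and y = -28 to 28 mm.
- scoop: Small flat-bottomed steel scoop, 0.11 kg, standing by itself on the worktop; origin at the underside of its floor, x forward through its open mouth, z up. Floor 2 mm thick, 52 mm wide, x = -32 to 32.5 mm; side walls 20 mm high (11 at the front), 48 mm apart; back wall at x = -31 mm, 26 mm high. Tipped forward some 20 degrees it lets a ball roll out.
- scoop_grip (a point): Grip point on the scoop's level black handle: x = -68, z = 60 mm in the scoop's frame, same axes. The handle runs from x = -52 to -132 mm, z = 51 to 69 mm, is 15 mm wide (y): close the fingers along y.
- scoop_lip (a point): Middle of the scoop's front lip (1.6 mm thick) at its underside, x = 32.5 mm, axes as the scoop's. A ball pushed by the lip against a side of the dish climbs over it into the scoop; tipping the scoop back rolls it to the back wall.
- mug: Loose spotted white mug, 78 x 114 x 93 mm, origin under its centre; leave it alone.
- lemon: Loose lemon, 78 x 55 x 56 mm, origin under its centre; leave it alone.
- egg_timer: Loose red and white kitchen timer, 70 x 70 x 60 mm, origin under its centre; leave it alone.
- garlic_bulb: Loose garlic bulb, 60 x 57 x 58 mm, origin under its centre; leave it alone.

How it is judged:
By the outcome, as a careful person would: the job done as asked, in the order asked, and still so for the second after the job is handed in, while the arm keeps its last pose, push and grip.
It also fails if it takes over 72 s, if anything falls off the work surface, if the arm or the gripper's body presses on something with over 40 N, if the wrist force passes 120 N, or if a joint passes its speed limit or range.

## Working session

There is one attempt and no reset: what is moved stays moved. The work goes in short steps, Python scripts to look and compute and a shell command to move; the robot and the scene stay as the last step left them, time stands still between calls to the robot, and variables do not carry over. Pictures are saved under pics/ and viewed, at most 10 in all, crops included, and the job is handed in when it is done.

```bash
mkdir -p pics; ls; python3 - <<'E'
from rig import bot, vision
import cv2,numpy as np
for n in ("top","side"):
    cv2.imwrite(f"pics/{n}0.png",vision.capture(n)[:,:,::-1])
    m=vision.camera_model(n); print(n,np.round(m["camera_matrix"],1).tolist(),np.round(m["dist_coeffs"],3)); T=np.array(m["camera_from_world"]);print((-T[:3,:3].T@T[:3,3]).round(3),T[:3,:3].round(2).tolist())
s=bot.read_state();print(s["time_s"],s["position"],s["tcp_rot"],s["opening"])
E
```

```text
pics
top [[448.6, 0.0, 258.9], [0.0, 448.6, 197.1], [0.0, 0.0, 1.0]] [-0.076  0.     0.     0.     0.   ]
[0.384 0.088 1.409] [[-0.01, -1.0, -0.0], [0.99, -0.01, 0.16], [-0.16, -0.0, 0.99]]
side [[478.0, 0.0, 256.4], [0.0, 478.0, 196.9], [0.0, 0.0, 1.0]] [0.005 0.    0.    0.    0.   ]
[-0.034  1.45   0.839] [[-0.9, -0.43, -0.01], [0.18, -0.41, 0.9], [-0.39, 0.81, 0.45]]
0.1 [ 0.20763142 -0.58883034  0.22967814] [[ 9.43175503e-01  3.32294856e-01 -3.13865798e-04]
 [ 3.32294828e-01 -9.43173605e-01  1.92315377e-03]
 [ 3.43024171e-04 -1.91816751e-03 -9.99998101e-01]] 0.9973583701340395
```

View pics/top0.png

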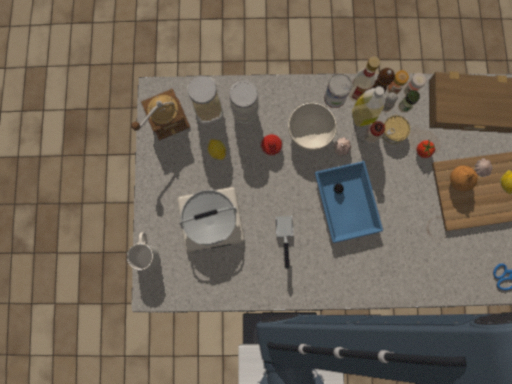

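View pics/side0.png

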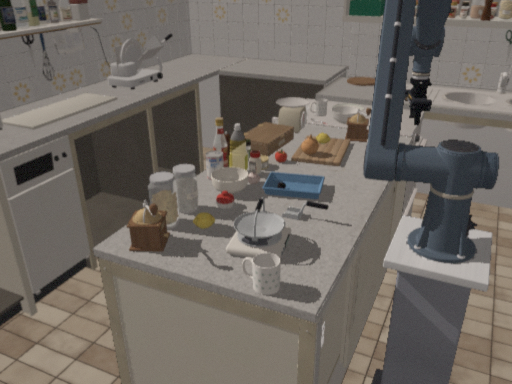

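The top view shows the pan on the scale at about (208,217), the grip at (206,214), the scoop at (285,230) with its handle towards the robot, the dish centre at (348,203) and the truffle at (338,188). The mug is at (140,255), the lemon at (217,149), the timer at (271,145) and the garlic at (343,144).

```bash
cat > h.py <<'E'
from rig import bot, vision
import cv2,numpy as np
def cam(n):
    m=vision.camera_model(n);return np.array(m["camera_matrix"]),np.array(m["dist_coeffs"]),np.array(m["camera_from_world"])
def ray(n,px):
    K,d,T=cam(n);u=cv2.undistortPoints(np.array(px,float).reshape(-1,1,2),K,d)[:,0]
    D=np.c_[u[:,0],-u[:,1],-np.ones(len(u))]@T[:3,:3]
    return -T[:3,:3].T@T[:3,3],D
def plane(n,px,z):
    c,D=ray(n,px);return c+D*((z-c[2])/D[:,2])[:,None]
def proj(n,P):
    K,d,T=cam(n);p=np.atleast_2d(P)@T[:3,:3].T+T[:3,3];p=p*[1,-1,-1]
    return cv2.projectPoints(p,np.zeros(3),np.zeros(3),K,d)[0][:,0]
def tri(pt,ps):
    A=np.zeros((3,3));b=np.zeros(3)
    for n,p in(("top",pt),("side",ps)):
        c,D=ray(n,[p]);v=D[0]/np.linalg.norm(D[0]);M=np.eye(3)-np.outer(v,v);A+=M;b+=M@c
    return np.linalg.solve(A,b)
def blobs(mask,roi,amin=8):
    x0,y0,x1,y1=roi;k=np.zeros(mask.shape,np.uint8);k[y0:y1,x0:x1]=mask[y0:y1,x0:x1]
    n,l,s,c=cv2.connectedComponentsWithStats(k)
    return sorted([(int(s[i,4]),c[i],np.argwhere(l==i)[:,::-1]) for i in range(1,n) if s[i,4]>=amin],key=lambda t:-t[0])
def axis(P):
    q=P[:,:2]-P[:,:2].mean(0);w,v=np.linalg.eigh(q.T@q);v=v[:,1];t=q@v
    return np.degrees(np.arctan2(v[1],v[0])),t.max()-t.min()
E
python3 - <<'E'
from h import *
t=vision.capture("top");s=vision.capture("side")
hsv=cv2.cvtColor(t,cv2.COLOR_RGB2HSV);V=hsv[...,2]
def show(nm,mask,roi,z,k=1):
    for a,c,p in blobs(mask.astype(np.uint8),roi)[:k]:
        P=plane("top",p,z);lo,hi=P[:,:2].min(0),P[:,:2].max(0);print(nm,a,c.round(1),P.mean(0).round(4),"ax",[round(float(x),3) for x in axis(P)])
        r=cv2.minAreaRect((P[:,:2]*1000).astype(np.float32));print("   rect",[np.round(x,1) for x in r])
show("grip",V<70,(180,195,240,240),.148)
show("handle",V<70,(272,225,300,275),.066)
show("truffle",V<60,(320,170,365,220),.022)
blue=(hsv[...,0]>95)&(hsv[...,0]<125)&(hsv[...,1]>90)
show("dish",blue,(305,150,395,255),.036)
print(hsv[195,183],hsv[230,285],hsv[170,150],hsv[225,165])
S=(V>190)&(hsv[...,1]<60)
show("scale",S,(172,180,246,260),.03)
c=cv2.resize(t[130:280,120:390],None,fx=2.9,fy=2.9,interpolation=cv2.INTER_CUBIC)
cv2.imwrite("pics/crop1.png",c[:,:,::-1])
E
```

```text
grip 88 [205.6 214.1] [0.5365 0.24   0.148 ] ax [105.332, 0.062]
   rect [array([536.5, 240.5]), array([11. , 62.5]), np.float64(15.3)]
handle 114 [286.2 254.5] [0.4221 0.0097 0.066 ] ax [-177.481, 0.075]
   rect [array([419.3,  10.3]), array([17.9, 73.9]), np.float64(88.7)]
truffle 80 [338.1 188.4] [ 0.6272 -0.1612  0.022 ] ax [178.473, 0.032]
   rect [array([ 628.3, -160.8]), array([25.3, 32.2]), np.float64(87.6)]
dish 3455 [348.5 202.3] [ 0.5809 -0.1893  0.036 ] ax [-168.8, 0.226]
   rect [array([ 584.7, -189.2]), array([224.5, 159.3]), np.float64(11.9)]
[ 14  36 158] [ 30  12 143] [ 17  36 141] [ 18  33 139]
scale 15 [183.6 196.9] [0.606  0.3232 0.03  ] ax [101.91, 0.026]
   rect [array([606.3, 322.2]), array([ 4.6, 25.7]), np.float64(13.4)]
```

View pics/crop1.png

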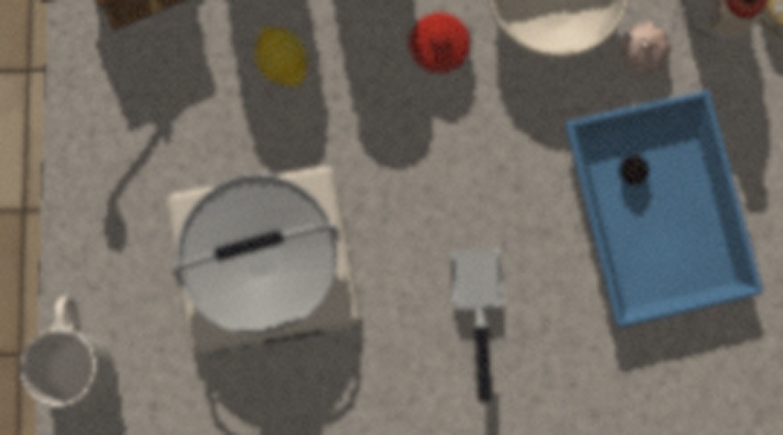

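The crop shows the bow along (175,270)-(335,235), so the pan is yawed about 15°. The scoop blade is at (478,280), its handle runs from (480,330) to (485,398), and the truffle at (634,170) is in the far left part of the dish.

```bash
cat >> h.py <<'E'
from scipy.spatial.transform import Rotation as Rn
def Rdown(yaw,pitch=0):  # tool x heading yaw (deg), tool z down; pitch>0 tips scoop mouth down
    return Rn.from_euler("ZYX",[yaw,pitch,180],degrees=True).as_matrix()
def to(p,R):
    s=bot.read_state();A=np.array(s["tcp_rot"]);d=A.T@(np.array(p)-s["position"])*1000
    print("xyz",d.round(1),"rot",Rn.from_matrix(A.T@R).as_rotvec().round(3),"| at",np.round(s["position"],4),"f",np.round(s["force"],1),"open",round(s["opening"],3),"g",round(s["grasp_force"],1),"t",round(s["time_s"],2))
E
python3 - <<'E'
from h import *
t=vision.capture("top");V=cv2.cvtColor(t,cv2.COLOR_RGB2HSV)[...,2]
b=blobs((V<70).astype(np.uint8),(272,225,300,275))[0]
h=plane("top",[b[1]],.066)[0];bl=plane("top",[[284.8,226.6]],.008)[0]
print(h,bl,np.degrees(np.arctan2(*(bl-h)[[1,0]])),np.linalg.norm((bl-h)[:2]))
p=plane("top",b[2],.066)[:,0];print(p.min(),p.max())
print(proj("side",[h]))
to([.443,.0115,.14],Rdown(2.5))
E
```

```text
[0.42125069 0.00998528 0.066     ] [0.51059232 0.00868151 0.008     ] -0.8360636866896098 0.08935114257483681
0.38222455453678367 0.45631925354634884
[[316.61741039 203.62709794]]
xyz [ 421.5 -488.2   90.7] rot [-0.001 -0.     0.295] | at [ 0.2077 -0.5891  0.2301] f [-0.  -0.5  0.5] open 1.003 g 0.0 t 0.25
```

```bash
python3 -m handwheel '[{"delta_rot":[0,0,0],"xyz":[30,-35,0],"hand":-1},{"delta_rot":[0,0,0],"xyz":[75,-87,0],"hand":-1},{"delta_rot":[0,0,0],"xyz":[120,-139,0],"hand":-1},{"delta_rot":[0,0,0],"xyz":[160,-185,0],"hand":-1},{"delta_rot":[0,0,0],"xyz":[200,-232,0],"hand":-1}]'
python3 -m handwheel '[{"delta_rot":[0,0,0],"xyz":[40,-46,0],"hand":-1},{"delta_rot":[0,0,0.06],"xyz":[80,-93,0],"hand":-1},{"delta_rot":[0,0,0.15],"xyz":[120,-139,10],"hand":-1},{"delta_rot":[0,0,0.25],"xyz":[160,-185,30],"hand":-1},{"delta_rot":[0,0,0.32],"xyz":[200,-232,50],"hand":-1}]'
python3 - <<'E'
from h import *
to([.443,.0105,.10],Rdown(1))
print(np.round(bot.read_state()["joint_positions"]))
E
```

```text
time_s: 0.88
position: [0.3161, -0.312, 0.2307]
tcp_rot: [[0.943, 0.332, 0.001], [0.332, -0.943, -0.0], [0.0, 0.001, -1.0]]
force: [1.0, -0.2, -0.2]
opening: 1.0
grasp_force: 0.0
time_s: 1.5
position: [0.4268, -0.0304, 0.1817]
tcp_rot: [[1.0, 0.016, 0.002], [0.016, -1.0, -0.001], [0.002, 0.001, -1.0]]
force: [1.0, -0.7, 0.2]
opening: 1.0
grasp_force: 0.0
xyz [ 16.6 -40.7  81.7] rot [ 0.001 -0.002 -0.001] | at [ 0.4268 -0.0304  0.1817] f [ 1.  -0.7  0.2] open 1.0 g 0.0 t 1.5
[-19.  20. 112.  -0.  48.  70.]
```

```bash
python3 -m handwheel '[{"delta_rot":[0,0,0],"xyz":[8,-20,10],"hand":-1},{"delta_rot":[0,0,0],"xyz":[16.5,-41,40],"hand":-1},{"delta_rot":[0,0,0],"xyz":[16.5,-41,80],"hand":-1},{"delta_rot":[0,0,0],"xyz":[16.5,-41,115],"hand":-1},{"delta_rot":[0,0,0],"xyz":[16.5,-41,132.5],"hand":-1}]' | head -2
python3 - <<'E'
from h import *
to([.443,.0105,.049],Rdown(1))
s=vision.capture("side")
cv2.imwrite("pics/s1.png",cv2.resize(s[150:270,200:400],None,fx=4,fy=4,interpolation=cv2.INTER_CUBIC)[:,:,::-1])
E
```

```text
time_s: 2.12
position: [0.441, 0.0096, 0.0477]
xyz [ 2.  -0.9 -1.3] rot [-0.001  0.002  0.002] | at [0.441  0.0096 0.0477] f [-0.1  0.3  0.1] open 0.996 g 0.0 t 2.12
```

View pics/s1.png

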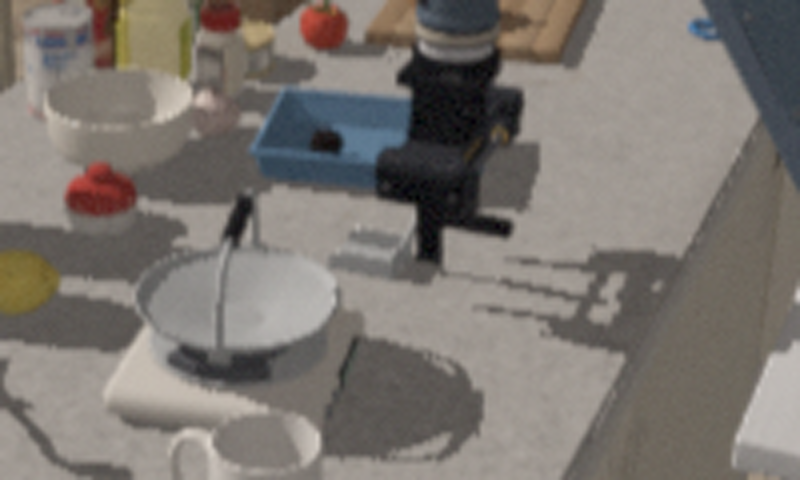

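The side crop shows the fingers around the handle at about (430,235), with the blade to the left at (375,250) and the truffle in the dish at (325,140). I close the gripper and lift.

```bash
python3 -m handwheel '[{"delta_rot":[0,0,0],"xyz":[0,0,0],"hand":1},{"delta_rot":[0,0,0],"xyz":[0,0,0],"hand":1},{"delta_rot":[0,0,0],"xyz":[0,0,0],"hand":1},{"delta_rot":[0,0,0],"xyz":[0,0,0],"hand":1},{"delta_rot":[0,0,0],"xyz":[0,0,0],"hand":1}]'|tail -3
python3 -m handwheel '[{"delta_rot":[0,0,0],"xyz":[0,0,0],"hand":1},{"delta_rot":[0,0,0],"xyz":[0,0,-10],"hand":1},{"delta_rot":[0,0,0],"xyz":[0,0,-35],"hand":1},{"delta_rot":[0,0,0],"xyz":[0,0,-65],"hand":1},{"delta_rot":[0,0,0],"xyz":[0,0,-80],"hand":1}]'
python3 - <<'E'
from h import *
t=vision.capture("top");cv2.imwrite("pics/t2.png",cv2.resize(t[140:290,240:400],None,fx=4,fy=4,interpolation=cv2.INTER_CUBIC)[:,:,::-1])
a=np.radians(12);D=np.array([.5847,-.1892]);X=np.array([np.cos(a),np.sin(a)]);Y=np.array([-X[1],X[0]])
tr=np.array([.6272,-.1612])-D;print("truffle dish",tr@X,tr@Y)
for lip in(.018,):
    p=D+X*(lip-.1025)+Y*.018
    to([*p,.110],Rdown(12))
E
```

```text
force: [0.1, 0.1, -0.0]
opening: 0.517
grasp_force: 0.0
time_s: 3.42
position: [0.442, 0.0092, 0.1312]
tcp_rot: [[1.0, 0.019, 0.002], [0.019, -1.0, -0.001], [0.002, 0.001, -1.0]]
force: [-0.8, 0.2, -0.4]
opening: 0.017
grasp_force: 0.0
truffle dish 0.047392800374083985 0.01855188596079179
xyz [ 51.6 199.3  22.8] rot [ 0.002 -0.005 -0.19 ] | at [0.4428 0.0091 0.1323] f [1.  0.7 0.8] open 0.012 g 0.0 t 3.48
```

View pics/t2.png

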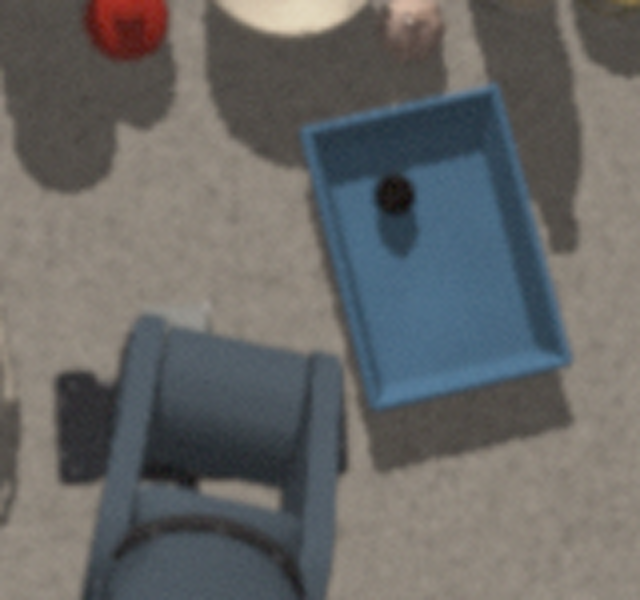

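The picture shows the scoop's lip still at about (205,320) by the arm and the truffle unmoved at (395,194). The fingers close slowly and I lifted too early, so the handle was missed. I'll open, go down again and close for longer.

```bash
R='x'; python3 -m handwheel '[{"delta_rot":[0,0,0],"xyz":[0,0,0],"hand":-1},{"delta_rot":[0,0,0],"xyz":[0,0,0],"hand":-1},{"delta_rot":[0,0,0],"xyz":[0,0,0],"hand":-1},{"delta_rot":[0,0,0],"xyz":[0,0,0],"hand":-1},{"delta_rot":[0,0,0],"xyz":[0,0,0],"hand":-1}]'|tail -2
python3 -m handwheel '[{"delta_rot":[0,0,0],"xyz":[0,0,0],"hand":-1},{"delta_rot":[0,0,0],"xyz":[0,0,20],"hand":-1},{"delta_rot":[0,0,0],"xyz":[0,0,50],"hand":-1},{"delta_rot":[0,0,0],"xyz":[0,0,75],"hand":-1},{"delta_rot":[0,0,0],"xyz":[0,0,83],"hand":-1}]'
python3 -m handwheel '[{"delta_rot":[0,0,0],"xyz":[0,0,0],"hand":1},{"delta_rot":[0,0,0],"xyz":[0,0,0],"hand":1},{"delta_rot":[0,0,0],"xyz":[0,0,0],"hand":1},{"delta_rot":[0,0,0],"xyz":[0,0,0],"hand":1},{"delta_rot":[0,0,0],"xyz":[0,0,0],"hand":1}]'|tail -3
python3 -m handwheel '[{"delta_rot":[0,0,0],"xyz":[0,0,0],"hand":1},{"delta_rot":[0,0,0],"xyz":[0,0,0],"hand":1},{"delta_rot":[0,0,0],"xyz":[0,0,0],"hand":1},{"delta_rot":[0,0,0],"xyz":[0,0,0],"hand":1},{"delta_rot":[0,0,0],"xyz":[0,0,0],"hand":1}]'
```

```text
opening: 0.495
grasp_force: 0.0
time_s: 4.72
position: [0.4408, 0.0094, 0.0452]
tcp_rot: [[1.0, 0.019, -0.002], [0.019, -1.0, 0.001], [-0.002, -0.001, -1.0]]
force: [-0.5, -0.1, -0.5]
opening: 0.979
grasp_force: 0.0
force: [0.5, 0.3, -0.2]
opening: 0.516
grasp_force: 0.0
time_s: 5.98
position: [0.4414, 0.0093, 0.0463]
tcp_rot: [[1.0, 0.019, -0.0], [0.019, -1.0, 0.0], [-0.0, -0.0, -1.0]]
force: [0.2, 0.1, 0.5]
opening: 0.165
grasp_force: 30.0
```

```bash
python3 -m handwheel '[{"delta_rot":[0,0,0],"xyz":[0,0,-10],"hand":1},{"delta_rot":[0,0,0],"xyz":[0,0,-30],"hand":1},{"delta_rot":[0,0,0],"xyz":[0,0,-50],"hand":1},{"delta_rot":[0,0,0],"xyz":[0,0,-65],"hand":1},{"delta_rot":[0,0,0],"xyz":[0,0,-70],"hand":1}]'
python3 -m handwheel '[{"delta_rot":[0,0,0],"xyz":[6,30,0],"hand":1},{"delta_rot":[0,0,-0.05],"xyz":[15,80,0],"hand":1},{"delta_rot":[0,0,-0.1],"xyz":[25,130,0],"hand":1},{"delta_rot":[0,0,-0.15],"xyz":[38,180,0],"hand":1},{"delta_rot":[0,0,-0.19],"xyz":[44,199,0],"hand":1}]' |tail -3
python3 - <<'E'
from h import *
a=np.radians(12);D=np.array([.5847,-.1892]);X=np.array([np.cos(a),np.sin(a)]);Y=np.array([-X[1],X[0]])
to([*(D+X*(.010-.1025)+Y*.018),.110],Rdown(12))
p=np.array(bot.read_state()["position"]);L=np.r_[p[:2]+X*.1025,p[2]-.0463]
t=vision.capture("top");s=vision.capture("side")
print("lip",L,"top px",proj("top",L),"side",proj("side",L))
A=cv2.resize(t[160:260,290:400],None,fx=3.6,fy=3.6,interpolation=2);B=cv2.resize(s[150:250,235:345],None,fx=3.6,fy=3.6,interpolation=2)
cv2.imwrite("pics/ts3.png",np.hstack([A,B])[:,:,::-1])
E
```

```text
time_s: 6.6
position: [0.4418, 0.0093, 0.1175]
tcp_rot: [[1.0, 0.019, 0.002], [0.019, -1.0, -0.0], [0.002, 0.0, -1.0]]
force: [0.4, -0.5, -0.9]
opening: 0.169
grasp_force: 30.0
force: [-0.3, 0.3, -0.6]
opening: 0.17
grasp_force: 30.0
xyz [ 0.5 -1.3  6.2] rot [ 0.002 -0.001 -0.002] | at [ 0.4903 -0.1922  0.1162] f [-0.3  0.3 -0.6] open 0.17 g 30.0 t 7.22
lip [ 0.59052153 -0.17089871  0.06989599] top px [[344.54731914 197.46121992]] side [[290.88698482 175.57937795]]
```

View pics/ts3.png

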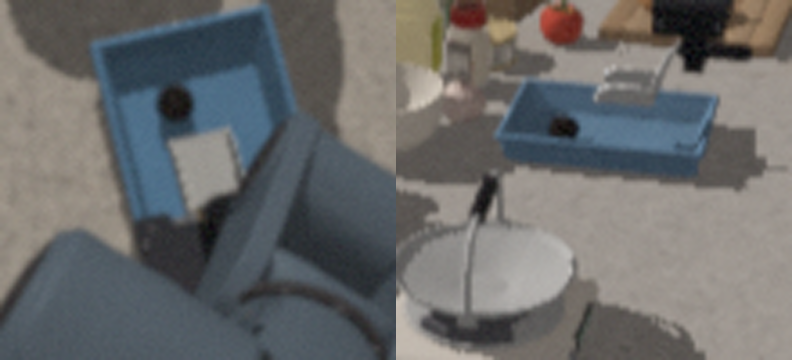

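The lip's middle is seen at (198,135) in the left half, matching the predicted (196,135), and the truffle is straight ahead at (175,103). I descend behind it.

```bash
python3 -m handwheel '[{"delta_rot":[0,0,0],"xyz":[0,-1,15],"hand":1},{"delta_rot":[0,0,0],"xyz":[0,-1,35],"hand":1},{"delta_rot":[0,0,0],"xyz":[0,-1,52],"hand":1},{"delta_rot":[0,0,0],"xyz":[0,-1,60],"hand":1},{"delta_rot":[0,0,0],"xyz":[0,-1,63],"hand":1}]'
python3 -m handwheel '[{"delta_rot":[0,0,0],"xyz":[0,0,0],"hand":1},{"delta_rot":[0,0,0],"xyz":[2,0,0],"hand":1},{"delta_rot":[0,0,0],"xyz":[5,0,0],"hand":1},{"delta_rot":[0,0,0],"xyz":[9,0,0],"hand":1},{"delta_rot":[0,0,0],"xyz":[13,0,0],"hand":1}]'|head -4
```

```text
time_s: 7.95
position: [0.4882, -0.1865, 0.0525]
tcp_rot: [[0.978, 0.208, -0.002], [0.208, -0.978, 0.001], [-0.002, -0.002, -1.0]]
force: [0.1, -0.5, -0.1]
opening: 0.167
grasp_force: 30.0
time_s: 8.57
position: [0.5022, -0.1852, 0.0535]
tcp_rot: [[0.978, 0.207, 0.0], [0.207, -0.978, -0.0], [0.0, 0.0, -1.0]]
force: [-0.2, -0.0, -0.9]
```

```bash
for i in 1; do python3 -m handwheel '[{"delta_rot":[0,0,0],"xyz":[4,0,0.5],"hand":1},{"delta_rot":[0,0,0],"xyz":[8,0,0.5],"hand":1},{"delta_rot":[0,0,0],"xyz":[12,0,0.5],"hand":1},{"delta_rot":[0,0,0],"xyz":[16,0,0.5],"hand":1},{"delta_rot":[0,0,0],"xyz":[20,0,0.5],"hand":1}]'|head -4; done
python3 -m handwheel '[{"delta_rot":[0,0,0],"xyz":[4,0,0],"hand":1},{"delta_rot":[0,0,0],"xyz":[8,0,0],"hand":1},{"delta_rot":[0,0,0],"xyz":[12,0,0],"hand":1},{"delta_rot":[0,0,0],"xyz":[16,0,0],"hand":1},{"delta_rot":[0,0,0],"xyz":[20,0,0],"hand":1}]'|head -4
python3 - <<'E'
from h import *
to([0,0,0],Rdown(12))
a=np.radians(12);D=np.array([.5847,-.1892]);X=np.array([np.cos(a),np.sin(a)])
p=np.array(bot.read_state()["position"]);L=np.r_[p[:2]+X*.1025,.007]
print("lip dish x",(L[:2]-D)@X, proj("top",L),proj("side",L))
t=vision.capture("top");s=vision.capture("side")
for n,im,roi in(("top",t,(325,165,372,205)),("side",s,(265,165,325,195))):
    V=im.max(2)
    for b in blobs((V<50).astype(np.uint8),roi,5)[:3]: print(n,b[0],b[1],plane(n,[b[1]],.022))
A=cv2.resize(t[160:260,290:400],None,fx=3.6,fy=3.6,interpolation=2);B=cv2.resize(s[150:250,235:345],None,fx=3.6,fy=3.6,interpolation=2)
cv2.imwrite("pics/ts4.png",np.hstack([A,B])[:,:,::-1])
E
```

```text
time_s: 9.2
position: [0.5215, -0.1809, 0.0528]
tcp_rot: [[0.978, 0.207, -0.0], [0.207, -0.978, 0.0], [-0.0, -0.0, -1.0]]
force: [0.2, -0.4, -1.2]
time_s: 9.82
position: [0.5411, -0.1768, 0.0528]
tcp_rot: [[0.978, 0.207, -0.0], [0.207, -0.978, 0.0], [-0.0, -0.0, -1.0]]
force: [0.2, -0.8, -1.3]
xyz [-492.7 -285.1   52.8] rot [-0.     0.    -0.001] | at [ 0.5411 -0.1768  0.0528] f [ 0.2 -0.8 -1.3] open 0.172 g 30.0 t 9.82
lip dish x 0.06242659969027943 [[335.35002542 184.82236123]] [[277.35091731 189.15049462]]
top 72 [336.26388889 181.13888889] [[ 0.65036358 -0.15625993  0.022     ]]
top 17 [339.29411765 201.11764706] [[ 0.58657121 -0.16312741  0.022     ]]
side 284 [303.08802817 172.72535211] [[ 0.59320657 -0.32120279  0.022     ]]
side 36 [275.25       184.30555556] [[ 0.65477884 -0.16483463  0.022     ]]
```

View pics/ts4.png

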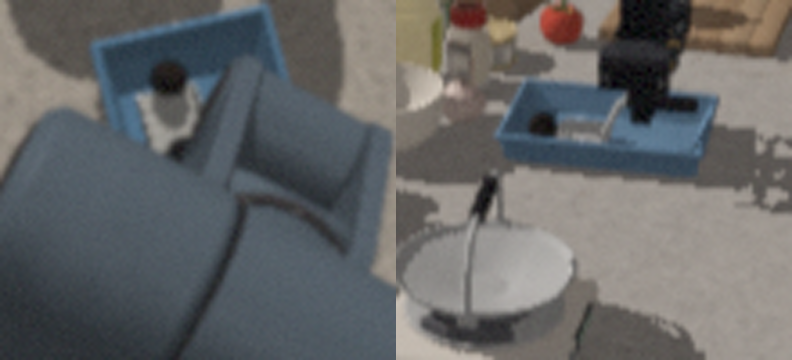

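Left half: the truffle at (168,78) sits just in front of the lip, dish x about 71 mm and centred. I continue to the far wall.

```bash
python3 -m handwheel '[{"delta_rot":[0,0,0],"xyz":[3,0,0],"hand":1},{"delta_rot":[0,0,0],"xyz":[6,0,0],"hand":1},{"delta_rot":[0,0,0],"xyz":[9,0,0],"hand":1},{"delta_rot":[0,0,0],"xyz":[12,0,0],"hand":1},{"delta_rot":[0,0,0],"xyz":[15,0,0],"hand":1}]'|head -4
python3 -m handwheel '[{"delta_rot":[0,0,0],"xyz":[3,0,0],"hand":1},{"delta_rot":[0,0,0],"xyz":[6,0,0],"hand":1},{"delta_rot":[0,0,0],"xyz":[9,0,0],"hand":1},{"delta_rot":[0,0,0],"xyz":[11,0,0],"hand":1},{"delta_rot":[0,0,0],"xyz":[13,0,0],"hand":1}]'|head -4
python3 - <<'E'
from h import *
a=np.radians(12);D=np.array([.5847,-.1892]);X=np.array([np.cos(a),np.sin(a)]);Y=np.array([-X[1],X[0]])
S=bot.read_state();p=np.array(S["position"]);L=p[:2]+X*.1025
print("lip dish x",(L-D)@X,S["force"])
t=vision.capture("top")
for b in blobs((t.max(2)<50).astype(np.uint8),(322,165,372,195),5)[:3]: q=plane("top",[b[1]],.024)[0,:2]-D;print(b[0],b[1],q@X,q@Y)
E
```

```text
time_s: 10.55
position: [0.5555, -0.1737, 0.0528]
tcp_rot: [[0.978, 0.207, -0.0], [0.207, -0.978, 0.0], [-0.0, -0.0, -1.0]]
force: [-1.2, -0.5, -1.3]
time_s: 11.18
position: [0.5683, -0.171, 0.0528]
tcp_rot: [[0.978, 0.207, -0.0], [0.207, -0.978, 0.0], [-0.0, -0.0, -1.0]]
force: [-1.0, -0.5, -0.9]
lip dish x 0.09020504860862598 [-1.02991745 -0.47784851 -0.89964425]
76 [335.44736842 176.78947368] 0.08487885979834237 0.018031413566346754
21 [336.42857143 191.42857143] 0.03881688931502284 0.026667592243461078
```

The truffle (dish x 85) is behind the lip (90). I tip back about the scoop's heel, then lift.

```bash
python3 -m handwheel '[{"delta_rot":[0,0.052,0],"xyz":[-2.4,0,1.5],"hand":1},{"delta_rot":[0,0.105,0],"xyz":[-4.6,0,3],"hand":1},{"delta_rot":[0,0.157,0],"xyz":[-6.8,0,4.5],"hand":1},{"delta_rot":[0,0.209,0],"xyz":[-8.8,0,6],"hand":1},{"delta_rot":[0,0.262,0],"xyz":[-10.7,0,8],"hand":1}]'
python3 -m handwheel '[{"delta_rot":[0,0,0],"xyz":[0,0,0],"hand":1},{"delta_rot":[0,0,0],"xyz":[0,0,0],"hand":1},{"delta_rot":[0,0,0],"xyz":[0.5,0,-2],"hand":1},{"delta_rot":[0,0,0],"xyz":[1.5,0,-6],"hand":1},{"delta_rot":[0,0,0],"xyz":[3,0,-11],"hand":1}]'|head -4
python3 -m handwheel '[{"delta_rot":[0,0,0],"xyz":[2,0,-6],"hand":1},{"delta_rot":[0,0,0],"xyz":[5,0,-18],"hand":1},{"delta_rot":[0,0,0],"xyz":[9,0,-34],"hand":1},{"delta_rot":[0,0,0],"xyz":[13,0,-50],"hand":1},{"delta_rot":[0,0,0],"xyz":[17,0,-64],"hand":1}]'|head -4
python3 - <<'E'
from h import *
to([0.45,0.02,.16],Rdown(10,-15))
t=vision.capture("top");s=vision.capture("side")
A=cv2.resize(t[160:260,290:400],None,fx=3.6,fy=3.6,interpolation=2);B=cv2.resize(s[140:240,235:345],None,fx=3.6,fy=3.6,interpolation=2)
cv2.imwrite("pics/ts5.png",np.hstack([A,B])[:,:,::-1])
E
```

```text
time_s: 11.85
position: [0.5579, -0.1734, 0.0449]
tcp_rot: [[0.944, 0.207, 0.255], [0.2, -0.978, 0.053], [0.261, 0.001, -0.965]]
force: [0.5, 0.3, -1.3]
opening: 0.17
grasp_force: 30.0
time_s: 12.48
position: [0.558, -0.1732, 0.0566]
tcp_rot: [[0.945, 0.208, 0.254], [0.201, -0.978, 0.054], [0.259, 0.0, -0.966]]
force: [0.0, -0.4, -2.0]
time_s: 13.1
position: [0.5579, -0.1735, 0.124]
tcp_rot: [[0.945, 0.207, 0.254], [0.2, -0.978, 0.053], [0.26, 0.001, -0.966]]
force: [-0.2, -0.4, -1.8]
xyz [ -53.8 -211.6  -51.9] rot [-0.008 -0.001  0.033] | at [ 0.5579 -0.1735  0.124 ] f [-0.2 -0.4 -1.8] open 0.166 g 30.0 t 13.1
```

View pics/ts5.png

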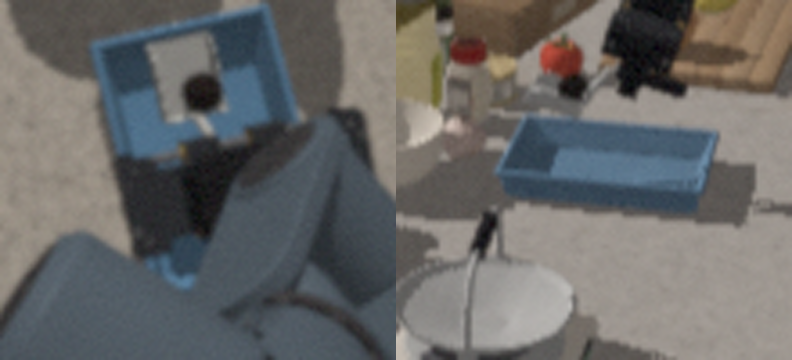

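The truffle lies at the back of the scoop (left half at (203,92)) and the dish is empty. Next I work out the move to the pan.

```bash
cat >> h.py <<'E'
PC=np.array([.5365,.2403]);PY=15.3
def lipgoal(px,py,z,pitch,yaw=PY):
    a=np.radians(PY);X=np.array([np.cos(a),np.sin(a)]);Y=np.array([-X[1],X[0]])
    R=Rdown(yaw,pitch);return np.r_[PC+X*px+Y*py,z]-R@[.1025,0,.0463],R
E
python3 - <<'E'
from h import *
p,R=lipgoal(-.04,0,.13,-15);print(p);to(p,R)
E
```

```text
[0.39086078 0.20045762 0.14819341]
xyz [ -77.2 -401.1  -46.6] rot [ 0.018 -0.003 -0.055] | at [ 0.5588 -0.174   0.1248] f [ 0.9 -0.3 -2.5] open 0.169 g 30.0 t 13.2
```

```bash
python3 -m handwheel '[{"delta_rot":[0,0,0],"xyz":[-2,-10,-6],"hand":1},{"delta_rot":[0,0,0],"xyz":[-6,-35,-15],"hand":1},{"delta_rot":[0,0,0],"xyz":[-14,-75,-25],"hand":1},{"delta_rot":[0,0,0],"xyz":[-22,-118,-32],"hand":1},{"delta_rot":[0,0,0],"xyz":[-30,-160,-38],"hand":1}]'|head -4
python3 -m handwheel '[{"delta_rot":[0,0,0],"xyz":[-10,-42,-3],"hand":1},{"delta_rot":[0,0,0],"xyz":[-20,-84,-6],"hand":1},{"delta_rot":[0.004,0,-0.01],"xyz":[-30,-124,-8],"hand":1},{"delta_rot":[0.009,0,-0.028],"xyz":[-38,-155,-9],"hand":1},{"delta_rot":[0.014,0,-0.045],"xyz":[-42,-175,-9],"hand":1}]'|head -4
python3 - <<'E'
from h import *
for pz in(-15,-8):
    p,R=lipgoal(-.04,0,.125,pz);to(p,R)
E
```

```text
time_s: 13.82
position: [0.4846, -0.023, 0.151]
tcp_rot: [[0.945, 0.207, 0.251], [0.2, -0.978, 0.055], [0.257, -0.002, -0.966]]
force: [0.7, 0.2, -1.5]
time_s: 14.45
position: [0.4055, 0.1391, 0.1486]
tcp_rot: [[0.935, 0.255, 0.247], [0.246, -0.967, 0.068], [0.256, -0.003, -0.967]]
force: [0.3, -0.9, -1.9]
xyz [  0.1 -63.1   5.9] rot [-0.001  0.003 -0.009] | at [0.4055 0.1391 0.1486] f [ 0.3 -0.9 -1.9] open 0.167 g 30.0 t 14.45
xyz [  6.4 -63.1  -6.3] rot [-0.001 -0.119 -0.009] | at [0.4055 0.1391 0.1486] f [ 0.3 -0.9 -1.9] open 0.167 g 30.0 t 14.45
```

```bash
python3 -m handwheel '[{"delta_rot":[0,0,0],"xyz":[0,-15,0],"hand":1},{"delta_rot":[0,-0.02,0],"xyz":[1,-35,-1],"hand":1},{"delta_rot":[0,-0.06,-0.004],"xyz":[3,-52,-3],"hand":1},{"delta_rot":[0,-0.1,-0.009],"xyz":[5,-61,-5],"hand":1},{"delta_rot":[0,-0.119,-0.009],"xyz":[6.4,-63,-6.3],"hand":1}]'|head -4
python3 - <<'E'
from h import *
to(*lipgoal(-.04,0,.125,-8))
R=Rdown(PY,-8);p=np.array(bot.read_state()["position"]);A=np.array(bot.read_state()["tcp_rot"])
L=p+A@[.1025,0,.0463];print(L,proj("top",L),proj("side",L))
t=vision.capture("top");s=vision.capture("side")
for n,im,roi in(("top",t,(195,195,240,245)),("side",s,(235,180,290,235))):
    for b in blobs((im.max(2)<55).astype(np.uint8),roi,5)[:4]: print(n,b[0],b[1])
A=cv2.resize(t[170:270,160:270],None,fx=3.6,fy=3.6,interpolation=2);B=cv2.resize(s[150:250,205:315],None,fx=3.6,fy=3.6,interpolation=2)
cv2.imwrite("pics/ts6.png",np.hstack([A,B])[:,:,::-1])
E
```

```text
time_s: 15.08
position: [0.3959, 0.2002, 0.1569]
tcp_rot: [[0.955, 0.263, 0.136], [0.26, -0.965, 0.037], [0.141, -0.0, -0.99]]
force: [-1.1, -0.4, -1.3]
xyz [-1.8 -1.6  0.1] rot [-0.    -0.002 -0.001] | at [0.3959 0.2002 0.1569] f [-1.1 -0.4 -1.3] open 0.17 g 30.0 t 15.07
[0.50010752 0.22862553 0.1255011 ] [[210.45359692 227.62593215]] [[271.15431247 210.98444501]]
top 66 [205.25757576 214.27272727]
top 53 [216.58490566 241.75471698]
side 56 [285.80357143 207.5       ]
side 38 [259.31578947 204.10526316]
```

View pics/ts6.png

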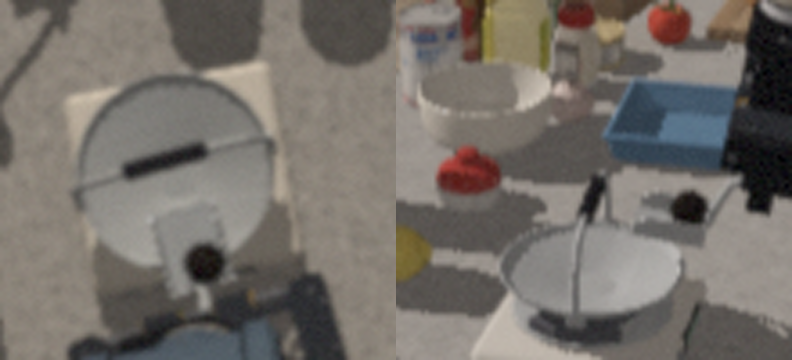

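Both halves show the truffle at the back of the scoop (left (204,263), right (690,207)), with the lip over the pan in front of the bow. I lower and then tip slowly about the lip.

```bash
python3 - <<'E'
from h import *
to(*lipgoal(-.036,0,.088,-3))
p0,A=lipgoal(-.036,0,.088,-3)
for z,pt in((.087,0),(.086,2),(.084,4),(.082,6),(.080,8),(.08,10),(.08,12),(.08,14),(.08,17),(.08,20)):
    p,R=lipgoal(-.036,0,z,pt);print(pt,(A.T@(p-p0)*1000).round(1),Rn.from_matrix(A.T@R).as_rotvec().round(3))
E
```

```text
xyz [ 0.6 -2.2 28.5] rot [-0.    -0.091 -0.002] | at [0.3967 0.1998 0.157 ] f [ 0.  -0.6 -1.6] open 0.167 g 30.0 t 15.18
0 [ 2.5  0.  -4.3] [-0.    -0.052  0.   ]
2 [ 4.3  0.  -6.8] [ 0.    -0.087  0.   ]
4 [ 6.2  0.  -8.2] [ 0.    -0.122  0.   ]
6 [ 8.2  0.  -9.5] [ 0.    -0.157  0.   ]
8 [ 10.3   0.  -10.7] [ 0.    -0.192  0.   ]
10 [ 12.6  -0.  -13.9] [-0.    -0.227  0.   ]
12 [ 15.1   0.  -17. ] [-0.    -0.262  0.   ]
14 [ 17.6  -0.  -20. ] [ 0.    -0.297 -0.   ]
17 [ 21.6   0.  -24.3] [-0.    -0.349 -0.   ]
20 [ 25.8   0.  -28.4] [ 0.    -0.401  0.   ]
```

```bash
python3 -m handwheel '[{"delta_rot":[0,-0.01,0],"xyz":[0,0,5],"hand":1},{"delta_rot":[0,-0.03,0],"xyz":[0,-1,12],"hand":1},{"delta_rot":[0,-0.06,0],"xyz":[0,-2,20],"hand":1},{"delta_rot":[0,-0.08,0],"xyz":[0.5,-2,26],"hand":1},{"delta_rot":[0,-0.09,0],"xyz":[0.5,-2,28.5],"hand":1}]'|head -4
python3 -m handwheel '[{"delta_rot":[0,-0.052,0],"xyz":[2.5,0,-4.3],"hand":1},{"delta_rot":[0,-0.087,0],"xyz":[4.3,0,-6.8],"hand":1},{"delta_rot":[0,-0.122,0],"xyz":[6.2,0,-8.2],"hand":1},{"delta_rot":[0,-0.157,0],"xyz":[8.2,0,-9.5],"hand":1},{"delta_rot":[0,-0.192,0],"xyz":[10.3,0,-10.7],"hand":1}]'|head -5
python3 - <<'E'
from h import *
for i in range(2):
    t=vision.capture("top")
    for b in blobs((t.max(2)<50).astype(np.uint8),(175,180,240,260),5)[:4]: print(b[0],b[1])
for z,pt in((.08,11),(.08,14),(.08,17),(.08,20)):to(*lipgoal(-.036,0,z,pt))
E
```

```text
time_s: 15.8
position: [0.4009, 0.2027, 0.1282]
tcp_rot: [[0.964, 0.262, 0.05], [0.261, -0.965, 0.014], [0.052, -0.0, -0.999]]
force: [-0.3, -0.1, -2.1]
time_s: 16.42
position: [0.4101, 0.2053, 0.1401]
tcp_rot: [[0.956, 0.262, -0.135], [0.259, -0.965, -0.036], [-0.14, -0.0, -0.99]]
force: [-0.3, 0.1, -0.6]
opening: 0.165
248 [199.89919355 254.43548387]
57 [205.29824561 214.24561404]
33 [228.3030303  241.12121212]
12 [232.16666667 256.83333333]
265 [200.58113208 254.15471698]
61 [205.24590164 214.3442623 ]
30 [237.23333333 237.16666667]
26 [228.38461538 241.42307692]
xyz [ 1.4 -0.5 -5.2] rot [-0.    -0.055 -0.002] | at [0.4114 0.2055 0.1401] f [-0.6  0.1 -0.9] open 0.169 g 30.0 t 16.52
xyz [  4.2  -0.6 -10.3] rot [-0.    -0.107 -0.002] | at [0.4114 0.2055 0.1401] f [-0.6  0.1 -0.9] open 0.169 g 30.0 t 16.52
xyz [  7.3  -0.6 -15.3] rot [-0.    -0.159 -0.002] | at [0.4114 0.2055 0.1401] f [-0.6  0.1 -0.9] open 0.169 g 30.0 t 16.52
xyz [ 10.7  -0.6 -20.1] rot [-0.001 -0.212 -0.002] | at [0.4114 0.2055 0.1401] f [-0.6  0.1 -0.9] open 0.169 g 30.0 t 16.52
```

```bash
python3 - <<'E'
from h import *
print("floor ball px",proj("top",[*PC,.071]),proj("side",[*PC,.071]))
t=vision.capture("top");s=vision.capture("side")
print(s[200:236:3,225:290:4].max(2)); print(t[196:250:3,180:236:4].max(2))
E
```

```text
floor ball px [[208.57155856 217.19332116]] [[259.24379107 225.25146055]]
[[ 97  96  97 132 131  97  96  98 101  32 156 157 158 156 157  44  25]
 [ 96 100 108 107 134 157 156 159 107  31 153 153 155 154 154  22  34]
 [115 109  91  92  86 100 154 157  44  90 149 155 158 156 157 148 156]
 [ 92  90  90  86  88 137 160 155  87 155 151 153 154 156 155 151 156]
 [ 88  89  93  89  90 106 134 124 104 132 117 132 150 156 153 156 162]
 [ 89  89  88  91 111 101 127 145 133 152 152 159 153 106 101 104 138]
 [ 85  90  93 103 102 139 143 148 145 122 155 163 104 104  97 107 103]
 [156 153 133  95 135 140 140 148 127  34  44 167 158 147 123 105  95]
 [128 156 161 107 135 137 137 146  92  20  21 154 100  99 101 101 108]
 [ 93  84 108 133 139 140 138 145 154  18  50 121 109  96  98 105 128]
 [ 91  87  87 132 141 144 140 151 159 149 108 150 177 100  98 116 114]
 [ 90  91  99 184 128 144 150 150 157 165 173 173 172 136 101 113 101]]
[[177 193 201 130  96 125 127 125 122 124 113  97 179 185]
 [189 187 139 105 126 129 125 127 124 125 124 121 114 183]
 [182 181  90 127 129 129 131 126 123 124 124 125 121 1
[... 189 characters left out ...]
1 135 135 103  64  36  38  57  92 111 135 135 135]
 [136 136 141 141  35  41  91 112  88 103  99 122 140 142]
 [142 139 119 130 112 117 111 100 101 101 103  77 144 144]
 [ 98 127 126 110 104 101 102 103 100 103 101  69 146 147]
 [ 97 101 103 104 101 105 103 104 105  88 103  74 138 148]
 [101 107 108 105 104 105 101 102  97  90 101  73 121 143]
 [ 96 104 105 102  98  97  93  93  89  85 104  79  80 117]
 [ 92  99  96  95  93  90  88  88  89  82 102  83  50 103]
 [ 75  89  89  85  87  85  86  83  78  81 102  93  43  64]
 [ 62  89  87  85  82  78  72  70  65  63 104 101  41  78]
 [ 50  82  78  74  68  70  59  59  55  54 102 102  47  89]
 [ 48  70  66  63  58  56  51  53  49  51 101 102  48  81]]
```

```bash
python3 - <<'E'
from h import *
s=vision.capture("side");t=vision.capture("top")
for b in blobs((s.max(2)<55).astype(np.uint8),(230,180,285,235),5)[:4]:
    print(b[0],b[1],b[2].min(0),b[2].max(0))
    for z in(.06,.071,.085,.1):
        P=plane("side",[b[1]],z)[0];print("   ",P.round(3),proj("top",P).round(0))
S=bot.read_state();L=np.array(S["position"])+np.array(S["tcp_rot"])@[.1025,0,.0463];print("lip",L,proj("top",L),proj("side",L))
A=cv2.resize(t[190:260,170:247],None,fx=5,fy=5,interpolation=2);B=cv2.resize(s[180:250,215:292],None,fx=5,fy=5,interpolation=2)
cv2.imwrite("pics/ts7.png",np.hstack([A,B])[:,:,::-1])
E
```

```text
52 [259.09615385 223.75      ] [256 220] [262 228]
    [0.549 0.214 0.06 ] [[218. 213.]]
    [0.541 0.232 0.071] [[211. 216.]]
    [0.531 0.254 0.085] [[203. 219.]]
    [0.519 0.278 0.1  ] [[195. 222.]]
37 [259.35135135 204.08108108] [257 199] [262 210]
    [0.608 0.086 0.06 ] [[260. 193.]]
    [0.599 0.106 0.071] [[253. 196.]]
    [0.588 0.13  0.085] [[245. 199.]]
    [0.575 0.156 0.1  ] [[236. 203.]]
23 [283.47826087 196.        ] [282 191] [284 203]
    [ 0.555 -0.009  0.06 ] [[291. 210.]]
    [0.547 0.012 0.071] [[285. 213.]]
    [0.536 0.038 0.085] [[276. 216.]]
    [0.525 0.066 0.1  ] [[267. 219.]]
lip [0.50117763 0.23002062 0.07994106] [[211.66015438 228.63390971]] [[270.5855089  223.66064716]]
```

The side mask now puts the truffle at (259,224), against (259,225) predicted for the pan's middle, so it lies in the pan. I take the scoop back to its free spot.

```bash
python3 - <<'E'
from h import *
to([.405,.204,.175],Rdown(PY,0))
R=Rdown(PY,0);p=np.array([.405,.204,.175])
print((R.T@(np.array([.441,.0093,.115])-p)*1000).round(1))
E
```

```text
xyz [ -9.4  -0.1 -34. ] rot [-0.     0.139 -0.002] | at [0.4094 0.2051 0.14  ] f [ 0.3 -0.3 -0.8] open 0.168 g 30.0 t 16.73
[-16.7 197.3  60. ]
```

View pics/ts7.png

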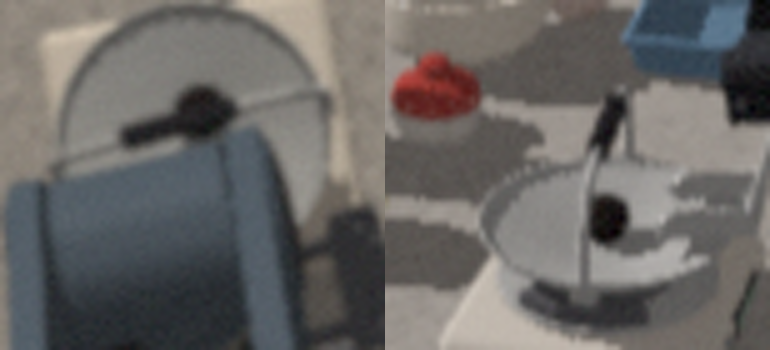

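The truffle is in the pan, dark ball at (205,108) behind the grip on the left and (607,218) near the middle on the right. Now back off and set the scoop down.

```bash
python3 -m handwheel '[{"delta_rot":[0,0.02,0],"xyz":[-1,0,-6],"hand":1},{"delta_rot":[0,0.05,0],"xyz":[-4,0,-13],"hand":1},{"delta_rot":[0,0.09,0],"xyz":[-7,0,-22],"hand":1},{"delta_rot":[0,0.125,0],"xyz":[-9,0,-30],"hand":1},{"delta_rot":[0,0.139,0],"xyz":[-9.4,0,-34],"hand":1}]'|head -4
python3 -m handwheel '[{"delta_rot":[0,0,0.02],"xyz":[-5,30,0],"hand":1},{"delta_rot":[0,0,0.08],"xyz":[-10,80,0],"hand":1},{"delta_rot":[0,0,0.15],"xyz":[-14,130,15],"hand":1},{"delta_rot":[0,0,0.21],"xyz":[-17,175,35],"hand":1},{"delta_rot":[0,0,0.25],"xyz":[-17,197,50],"hand":1}]'|head -4
python3 - <<'E'
from h import *
to([.441,.0093,.0475],Rdown(1))
E
```

```text
time_s: 17.35
position: [0.405, 0.204, 0.176]
tcp_rot: [[0.965, 0.262, 0.002], [0.262, -0.965, 0.001], [0.002, -0.0, -1.0]]
force: [0.0, 0.4, -1.3]
time_s: 17.98
position: [0.4417, 0.0071, 0.1247]
tcp_rot: [[1.0, 0.011, 0.002], [0.011, -1.0, -0.0], [0.002, 0.0, -1.0]]
force: [0.1, 0.6, -1.8]
xyz [-0.8 -2.2 77.2] rot [ 0.001 -0.002 -0.007] | at [0.4417 0.0071 0.1247] f [ 0.1  0.6 -1.8] open 0.169 g 30.0 t 17.98
```

```bash
python3 -m handwheel '[{"delta_rot":[0,0,0],"xyz":[0,0,15],"hand":1},{"delta_rot":[0,0,0],"xyz":[0,0,40],"hand":1},{"delta_rot":[0,0,0],"xyz":[0,0,60],"hand":1},{"delta_rot":[0,0,0],"xyz":[0,0,71],"hand":1},{"delta_rot":[0,0,0],"xyz":[0,0,75],"hand":1}]'|head -4
python3 -m handwheel '[{"delta_rot":[0,0,0],"xyz":[0,0,0.5],"hand":1},{"delta_rot":[0,0,0],"xyz":[0,0,1],"hand":1},{"delta_rot":[0,0,0],"xyz":[0,0,1.5],"hand":1},{"delta_rot":[0,0,0],"xyz":[0,0,2],"hand":1},{"delta_rot":[0,0,0],"xyz":[0,0,2.5],"hand":1}]'|head -4
```

```text
time_s: 18.6
position: [0.4408, 0.0094, 0.0497]
tcp_rot: [[1.0, 0.015, -0.0], [0.015, -1.0, 0.0], [-0.0, -0.0, -1.0]]
force: [-1.1, -0.5, -0.9]
time_s: 19.23
position: [0.4407, 0.0094, 0.0477]
tcp_rot: [[1.0, 0.015, 0.0], [0.015, -1.0, 0.0], [0.0, -0.0, -1.0]]
force: [-0.7, 0.0, -1.9]
```

```bash
python3 -m handwheel '[{"delta_rot":[0,0,0],"xyz":[0,0,0.4],"hand":1},{"delta_rot":[0,0,0],"xyz":[0,0,0.8],"hand":1},{"delta_rot":[0,0,0],"xyz":[0,0,1.2],"hand":1},{"delta_rot":[0,0,0],"xyz":[0,0,1.4],"hand":1},{"delta_rot":[0,0,0],"xyz":[0,0,1.4],"hand":1}]'|head -4
python3 - <<'E'
from h import *
f=[]
for i in range(6):vision.capture("top");f.append(bot.read_state()["force"])
print(np.mean(f,0))
E
```

```text
time_s: 19.85
position: [0.4406, 0.0095, 0.0463]
tcp_rot: [[1.0, 0.015, -0.0], [0.015, -1.0, 0.0], [-0.0, -0.0, -1.0]]
force: [-0.5, -0.9, 0.2]
[-0.55876908 -0.25589517  1.24228663]
```

```bash
python3 -m handwheel '[{"delta_rot":[0,0,0],"xyz":[0,0,0],"hand":-1},{"delta_rot":[0,0,0],"xyz":[0,0,0],"hand":-1},{"delta_rot":[0,0,0],"xyz":[0,0,0],"hand":-1},{"delta_rot":[0,0,0],"xyz":[0,0,0],"hand":-1},{"delta_rot":[0,0,0],"xyz":[0,0,0],"hand":-1}]'|tail -2
python3 -m handwheel '[{"delta_rot":[0,0,0],"xyz":[0,0,-5],"hand":-1},{"delta_rot":[0,0,0],"xyz":[0,0,-30],"hand":-1},{"delta_rot":[0,0,0],"xyz":[0,0,-75],"hand":-1},{"delta_rot":[0,0,0],"xyz":[0,0,-130],"hand":-1},{"delta_rot":[0,0,0],"xyz":[0,0,-175],"hand":-1}]'|head -4
python3 -m handwheel '[{"delta_rot":[0,0,-0.15],"xyz":[10,-20,0],"hand":-1},{"delta_rot":[0,0,-0.33],"xyz":[25,-50,0],"hand":-1},{"delta_rot":[0,0,-0.51],"xyz":[40,-85,0],"hand":-1},{"delta_rot":[0,0,-0.69],"xyz":[55,-120,0],"hand":-1},{"delta_rot":[0,0,-0.85],"xyz":[65,-140,0],"hand":-1}]'|head -4
python3 - <<'E'
from h import *
to([*PC,.200],Rdown(PY+90))
t=vision.capture("top");s=vision.capture("side")
for b in blobs((t.max(2)<60).astype(np.uint8),(180,190,240,240),8)[:3]:
    P=plane("top",b[2],.150);print("top",b[0],b[1],P.mean(0),axis(P))
for b in blobs((t.max(2)<60).astype(np.uint8),(275,220,300,285),8)[:3]:
    P=plane("top",b[2],.066);print("handle",b[0],b[1],P.mean(0),axis(P))
for b in blobs((s.max(2)<55).astype(np.uint8),(235,190,285,235),5)[:3]:print("side",b[0],b[1])
E
```

```text
opening: 0.651
grasp_force: 0.0
time_s: 21.4
position: [0.4406, 0.0095, 0.2235]
tcp_rot: [[1.0, 0.015, 0.002], [0.015, -1.0, -0.0], [0.002, 0.0, -1.0]]
force: [0.0, 0.2, -0.1]
time_s: 22.02
position: [0.5037, 0.152, 0.2215]
tcp_rot: [[0.644, 0.765, 0.0], [0.765, -0.644, 0.0], [0.0, 0.0, -1.0]]
force: [-0.0, -0.4, 0.3]
xyz [ 88.7 -31.7  21.5] rot [ 0.    -0.    -0.966] | at [0.5037 0.152  0.2215] f [-0.  -0.4  0.3] open 1.003 g 0.0 t 22.02
top 778 [222.33676093 227.51928021] [0.49777069 0.1924647  0.15      ] (np.float64(95.17256548866351), np.float64(0.09847793335235722))
handle 90 [286.33333333 255.66666667] [0.41868122 0.00937185 0.066     ] (np.float64(-177.9510716315607), np.float64(0.07144047692823424))
side 64 [263.125    226.734375]
side 37 [259.43243243 203.78378378]
```

```bash
python3 -m handwheel '[{"delta_rot":[0,0,-0.17],"xyz":[18,-6,0],"hand":-1},{"delta_rot":[0,0,-0.35],"xyz":[36,-13,0],"hand":-1},{"delta_rot":[0,0,-0.53],"xyz":[55,-20,0],"hand":-1},{"delta_rot":[0,0,-0.71],"xyz":[75,-27,5],"hand":-1},{"delta_rot":[0,0,-0.89],"xyz":[89,-32,15],"hand":-1}]'|head -4
python3 - <<'E'
from h import *
to([*PC,.133],Rdown(PY+90));print(np.round(bot.read_state()["joint_positions"]))
E
```

```text
time_s: 22.75
position: [0.5371, 0.2387, 0.2065]
tcp_rot: [[-0.186, 0.983, 0.001], [0.983, 0.186, -0.0], [-0.0, 0.001, -1.0]]
force: [0.2, 0.1, -0.1]
xyz [ 1.7 -0.4 73.5] rot [ 0.001  0.    -0.08 ] | at [0.5371 0.2387 0.2065] f [ 0.2  0.1 -0.1] open 0.998 g 0.0 t 22.75
[13. 29. 89. -0. 62.  2.]
```

```bash
python3 -m handwheel '[{"delta_rot":[0,0,-0.04],"xyz":[1,0,15],"hand":-1},{"delta_rot":[0,0,-0.08],"xyz":[1.7,0,40],"hand":-1},{"delta_rot":[0,0,-0.08],"xyz":[1.7,0,60],"hand":-1},{"delta_rot":[0,0,-0.08],"xyz":[1.7,0,70],"hand":-1},{"delta_rot":[0,0,-0.08],"xyz":[1.7,0,73.5],"hand":-1}]'|head -4
python3 -m handwheel '[{"delta_rot":[0,0,0],"xyz":[0,0,0],"hand":1},{"delta_rot":[0,0,0],"xyz":[0,0,0],"hand":1},{"delta_rot":[0,0,0],"xyz":[0,0,0],"hand":1},{"delta_rot":[0,0,0],"xyz":[0,0,0],"hand":1},{"delta_rot":[0,0,0],"xyz":[0,0,0],"hand":1}]'|tail -3
python3 -m handwheel '[{"delta_rot":[0,0,0],"xyz":[0,0,0],"hand":1},{"delta_rot":[0,0,0],"xyz":[0,0,0],"hand":1},{"delta_rot":[0,0,0],"xyz":[0,0,0],"hand":1},{"delta_rot":[0,0,0],"xyz":[0,0,0],"hand":1},{"delta_rot":[0,0,0],"xyz":[0,0,0],"hand":1}]'
python3 - <<'E'
from h import *
S=[bot.read_state()]
for i in range(5):vision.capture("top");S.append(bot.read_state())
print(np.mean([s["force"] for s in S],0),np.mean([s["moment"] for s in S],0),np.mean([s["position"] for s in S],0),S[-1]["opening"],S[-1]["grasp_force"])
E
```

```text
time_s: 23.38
position: [0.5364, 0.24, 0.1324]
tcp_rot: [[-0.26, 0.966, -0.001], [0.966, 0.26, -0.0], [-0.0, -0.001, -1.0]]
force: [0.9, 0.1, 0.7]
force: [0.8, 0.2, -0.3]
opening: 0.517
grasp_force: 0.0
time_s: 24.62
position: [0.537, 0.2406, 0.1327]
tcp_rot: [[-0.261, 0.965, 0.001], [0.965, 0.261, 0.0], [0.0, 0.001, -1.0]]
force: [0.9, -0.7, -0.7]
opening: 0.155
grasp_force: 30.0
[ 0.74141118  0.25094583 -0.80621468] [ 0.05722079 -0.29051085  0.01391761] [0.53694229 0.24058427 0.13269702] 0.15945891625552755 29.99701363965869
```

```bash
python3 -m handwheel '[{"delta_rot":[0,0,0.03],"xyz":[0,0,0],"hand":1},{"delta_rot":[0,0,0.09],"xyz":[0,0,0],"hand":1},{"delta_rot":[0,0,0.17],"xyz":[0,0,0],"hand":1},{"delta_rot":[0,0,0.25],"xyz":[0,0,0],"hand":1},{"delta_rot":[0,0,0.33],"xyz":[0,0,0],"hand":1}]'
python3 -m handwheel '[{"delta_rot":[0,0,0.08],"xyz":[0,0,0],"hand":1},{"delta_rot":[0,0,0.16],"xyz":[0,0,0],"hand":1},{"delta_rot":[0,0,0.24],"xyz":[0,0,0],"hand":1},{"delta_rot":[0,0,0.32],"xyz":[0,0,0],"hand":1},{"delta_rot":[0,0,0.4],"xyz":[0,0,0],"hand":1}]'
python3 - <<'E'
from h import *
print(bot.read_state()["moment"]);to([.537,.2406,.1325],Rdown(PY))
E
```

```text
time_s: 25.5
position: [0.5356, 0.2404, 0.1324]
tcp_rot: [[0.069, 0.998, -0.002], [0.998, -0.069, -0.001], [-0.001, -0.002, -1.0]]
force: [0.2, 0.8, -0.7]
opening: 0.155
grasp_force: 30.0
time_s: 26.12
position: [0.5355, 0.2405, 0.1324]
tcp_rot: [[0.453, 0.892, -0.003], [0.892, -0.453, -0.0], [-0.001, -0.002, -1.0]]
force: [-1.2, -1.0, -1.8]
opening: 0.159
grasp_force: 30.0
[0.08865888 0.13104138 0.04530021]
xyz [ 0.8  1.3 -0.1] rot [-0.001  0.002  0.834] | at [0.5355 0.2405 0.1324] f [-1.2 -1.  -1.8] open 0.159 g 30.0 t 26.12
```

```bash
python3 -m handwheel '[{"delta_rot":[0,0,0.09],"xyz":[0,0,0],"hand":1},{"delta_rot":[0,0,0.18],"xyz":[0,0,0],"hand":1},{"delta_rot":[0,0,0.27],"xyz":[0,0,0],"hand":1},{"delta_rot":[0,0,0.36],"xyz":[0,0,0],"hand":1},{"delta_rot":[0,0,0.45],"xyz":[0,0,0],"hand":1}]'|tail -3
python3 -m handwheel '[{"delta_rot":[0,0,0.09],"xyz":[0,0,0],"hand":1},{"delta_rot":[0,0,0.18],"xyz":[0,0,0],"hand":1},{"delta_rot":[0,0,0.27],"xyz":[0,0,0],"hand":1},{"delta_rot":[0,0,0.35],"xyz":[0,0,0],"hand":1},{"delta_rot":[0,0,0.42],"xyz":[0,0,0],"hand":1}]'
python3 - <<'E'
from h import *
print(bot.read_state()["moment"]);to([.537,.2406,.1325],Rdown(PY-2))
t=vision.capture("top");V=t.max(2)
# scale yaw from bright corners of housing
S=((V>165)&(cv2.cvtColor(t,cv2.COLOR_RGB2HSV)[...,1]<70)).astype(np.uint8)
for b in blobs(S,(172,180,250,262),20)[:3]:
    P=plane("top",b[2],.03);print(b[0],P.min(0)[:2],P.max(0)[:2])
E
```

```text
force: [-0.4, 1.2, -1.0]
opening: 0.161
grasp_force: 30.0
time_s: 27.38
position: [0.5357, 0.2407, 0.1324]
tcp_rot: [[0.973, 0.229, -0.002], [0.229, -0.973, 0.0], [-0.002, -0.001, -1.0]]
force: [-0.2, 1.1, -1.0]
opening: 0.155
grasp_force: 30.0
[0.2238018  0.11405314 0.00278245]
xyz [ 1.3  0.4 -0.1] rot [-0.001  0.002 -0.001] | at [0.5357 0.2407 0.1324] f [-0.2  1.1 -1. ] open 0.155 g 30.0 t 27.38
46 [0.61959517 0.16569866] [0.63506263 0.21571453]
34 [0.49707068 0.14791439] [0.53431063 0.1602021 ]
```

Forces stayed small through the turn. Lift slowly, checking that the pan comes free.

```bash
python3 -m handwheel '[{"delta_rot":[0,0,0],"xyz":[0,0,0],"hand":1},{"delta_rot":[0,0,0],"xyz":[0,0,-1],"hand":1},{"delta_rot":[0,0,0],"xyz":[0,0,-3],"hand":1},{"delta_rot":[0,0,0],"xyz":[0,0,-5],"hand":1},{"delta_rot":[0,0,0],"xyz":[0,0,-8],"hand":1}]'
python3 -m handwheel '[{"delta_rot":[0,0,0],"xyz":[0,0,-3],"hand":1},{"delta_rot":[0,0,0],"xyz":[0,0,-6],"hand":1},{"delta_rot":[0,0,0],"xyz":[0,0,-10],"hand":1},{"delta_rot":[0,0,0],"xyz":[0,0,-15],"hand":1},{"delta_rot":[0,0,0],"xyz":[0,0,-20],"hand":1}]'
```

```text
time_s: 28.05
position: [0.5367, 0.2405, 0.1408]
tcp_rot: [[0.973, 0.233, -0.0], [0.233, -0.973, -0.0], [-0.0, -0.0, -1.0]]
force: [0.6, 0.2, -2.1]
opening: 0.159
grasp_force: 30.0
time_s: 28.68
position: [0.5368, 0.2406, 0.1611]
tcp_rot: [[0.973, 0.233, 0.0], [0.233, -0.973, 0.0], [0.0, -0.0, -1.0]]
force: [-0.5, 0.9, -2.2]
opening: 0.156
grasp_force: 30.0
```

```bash
python3 -m handwheel '[{"delta_rot":[0,0,0],"xyz":[0,0,-6],"hand":1},{"delta_rot":[0,0,0],"xyz":[0,0,-14],"hand":1},{"delta_rot":[0,0,0],"xyz":[0,0,-23],"hand":1},{"delta_rot":[0,0,0],"xyz":[0,0,-32],"hand":1},{"delta_rot":[0,0,0],"xyz":[0,0,-41],"hand":1}]'|head -2
python3 -m handwheel '[{"delta_rot":[0,0,0],"xyz":[0,0,-9],"hand":1},{"delta_rot":[0,0,0],"xyz":[0,0,-17],"hand":1},{"delta_rot":[0,0,0],"xyz":[0,0,-24],"hand":1},{"delta_rot":[0,0,0],"xyz":[0,0,-29],"hand":1},{"delta_rot":[0,0,0],"xyz":[0,0,-31],"hand":1}]'
python3 -m handwheel '[{"delta_rot":[0,0,0],"xyz":[0,0,0],"hand":1},{"delta_rot":[0,0,0],"xyz":[0,0,0],"hand":1},{"delta_rot":[0,0,0],"xyz":[0,0,0],"hand":1},{"delta_rot":[0,0,0],"xyz":[0,0,0],"hand":1},{"delta_rot":[0,0,0],"xyz":[0,0,0],"hand":1}]'
python3 - <<'E'
from h import *
P=np.array([*PC,.171]);print("expect ball",proj("side",P),"grip",proj("side",[*PC,.244]),"rim",proj("side",[[*(PC+[.084*np.cos(a),.084*np.sin(a)]),.179] for a in np.radians([15,105,195,285])]).round(0).tolist())
for i in range(2):
    s=vision.capture("side")
    for b in blobs((s.max(2)<55).astype(np.uint8),(225,140,300,215),5)[:4]:
        print(b[0],b[1].round(1),b[2].min(0),b[2].max(0),plane("side",[b[1]],.171)[0].round(3))
print(s[180:218:3,228:292:4].max(2))
E
```

```text
time_s: 29.3
position: [0.5367, 0.2405, 0.2024]
time_s: 29.92
position: [0.5368, 0.2406, 0.233]
tcp_rot: [[0.973, 0.233, 0.0], [0.233, -0.973, 0.0], [0.0, -0.0, -1.0]]
force: [-0.6, 0.6, -2.8]
opening: 0.158
grasp_force: 30.0
time_s: 30.55
position: [0.5367, 0.2405, 0.2326]
tcp_rot: [[0.973, 0.233, -0.0], [0.233, -0.973, 0.0], [-0.0, -0.0, -1.0]]
force: [0.0, -0.8, -2.8]
opening: 0.158
grasp_force: 30.0
expect ball [[259.08430125 197.47160425]] grip [[258.961802   176.12349345]] rim [[233.0, 193.0], [254.0, 208.0], [286.0, 197.0], [264.0, 184.0]]
1019 [258.  158.6] [240 140] [276 183] [ 0.678 -0.053  0.171]
67 [255.3 199. ] [251 195] [259 203] [0.543 0.255 0.171]
26 [259.4 210.4] [251 210] [268 211] [0.499 0.318 0.171]
12 [228.1 148.5] [228 143] [229 154] [ 0.831 -0.1    0.171]
1019 [258.  158.6] [240 140] [276 183] [ 0.678 -0.053  0.171]
68 [255.2 199. ] [251 195] [259 203] [0.543 0.255 0.171]
25 [259.1 210.4] [250 210] [268 211] [0.5   0.318 0.171]
9 [228. 150.] [228 146] [228 154] [ 0.823 -0.086  0.171]
[[125 118 116 170 114 113 109  19  19 121  63  75  81 100 110 110]
 [123 127 117 119 115 150  97  54  36 112  78  75  78 133 114 139]
 [121 120 121 120 109  99 109 140 142 146 148 155 121 138 100 140]
 [119 133 129  99 105 142 143 148 153 158 162 164 171 175 105 127]
 [106 140  91 121 137 140 142 149 155 157 161 164 168 170 146  83]
 [ 87 113  90 130 136 135  78  29 149 160 163 168 168 170 177  82]
 [123 106 113 132 116 135  25  31  69 164 168 168 171 139  95  91]
 [ 94  94 144 139 136 134  30  17  74 155 167 145 158  97 140 153]
 [106 105  87 122 142 142 142  66 100  94 158 171 156 130 148 148]
 [106  92  90  90  80 120 128 139 144 135 124  86  55 147 147 145]
 [ 89  89  87  87 149  92  52  55  59  51  52  92  74 153 149 132]
 [ 87  88  82  85  90  93 145 128 124 136 151 153 152 149 156 140]
 [ 87  87  91  88  85  89 106 154 147 151 152 151 153 152 110 109]]
```

```bash
python3 - <<'E'
from h import *
a=(plane("side",[[263.1,226.7]],.071)[0,:2]-PC)*1000;b=(plane("side",[[255.2,199]],.171)[0,:2]-PC)*1000
print("before",a,"turned",np.array([a[1],-a[0]]),"now",b)
s=vision.capture("side");cir=np.array([[*(PC+[.084*np.cos(q),.084*np.sin(q)]),.179] for q in np.radians(range(0,360,15))])
# rim edge check: strongest gradient along the radial direction within +-6 px of predicted rim
g=cv2.GaussianBlur(s.max(2).astype(np.float32),(0,0),.8);c=proj("side",[[*PC,.179]])[0]
for q,p in zip(range(0,360,15),proj("side",cir)):
    d=(p-c)/np.linalg.norm(p-c);k=np.arange(-6,6.1,.5);v=cv2.remap(g,(p[0]+k*d[0]).astype(np.float32)[None],(p[1]+k*d[1]).astype(np.float32)[None],1)[0]
    e=np.gradient(v);i=np.argmin(e);print(q,p.round(0),k[i],round(float(e[i])),end="; ")
E
```

```text
before [-15.17076295   3.28284315] turned [ 3.28284315 15.17076295] now [ 6.47718444 14.63804746]
0 [235. 190.] -6.0 -4; 15 [233. 193.] -6.0 -7; 30 [232. 196.] 0.5 -6; 45 [233. 199.] -3.5 -5; 60 [236. 202.] 1.0 -7; 75 [241. 205.] 0.5 -7; 90 [247. 207.] 0.0 -10; 105 [254. 208.] 1.0 -14; 120 [261. 208.] 0.5 -15; 135 [269. 207.] 0.5 -14; 150 [275. 205.] 0.0 -14; 165 [280. 203.] -4.0 -4; 180 [284. 200.] -5.0 -10; 195 [286. 197.] -1.5 -10; 210 [286. 194.] -1.0 -17; 225 [284. 191.] -0.5 -15; 240 [281. 188.] 3.0 -8; 255 [276. 186.] 0.0 -9; 270 [270. 185.] 0.5 -10; 285 [264. 184.] 5.0 -17; 300 [257. 184.] 0.5 -15; 315 [250. 185.] -2.5 -7; 330 [244. 186.] -3.5 -6; 345 [239. 188.] -5.5 -6;
```

The truffle turned with the pan and the rim matches a level pan 100 mm up, so I hand in.

```bash
python3 -c "
from rig import workorder;print(workorder.hand_in())"
```

```text
the job is handed in; nothing more can be done
None
```

The job is handed in at about 31 s: the scoop stands back on the worktop, and the pan is held still and level about 10 cm above the scale at its quarter turn, with the truffle measured about 15 mm from the pan's centre.

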